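# Roll a sample capsule up into the reader and start it

### The job

Push the orange capsule up its sloped gutter with your fingertips until it drops over the crest into the seat against the reader's stop, so that it does not roll back, then press the green button at the head of that same lane all the way down and let go. Only push: do not lift or carry the capsule, leave the blue capsule at the bottom of its lane, do not press the other lane's button, and leave the other things on the bench where they are.

Things in the scene. Friction and masses are not known exactly. Their poses are not given: they have to be found in the camera images.
- reader: Fixed capsule reader: grey base plate (own x -118 to 118, own y -192 to 208, 12 thick), two-lane metal gutter, white console at the high end. Origin on the worktop; own +y runs uphill along the lanes. Lane centre lines at own x = -55 (near) and +55 (far), 58 wide inside, side walls 10 over the floor. Console: stop face at y = 96, top 85 high, y = 96 to 202.
- gutter: Sloping lanes, fixed to the reader. Origin on the crest line (reader y = 60, floor height 60); own y points up the 8 degree slope, own z square to it. The floor starts at reader y = -153 (height 30). There a rubber lip 10 thick, 7 high crosses each lane; above it is open, so a fingertip fits behind a waiting capsule (centre at reader y = -130, height 53). Past the crest the floor falls at 12 degrees.
- capsule_orange: Orange-ended round sample capsule, a cylinder 40 in diameter and 54 long (80 to 170 g, slippery), bare metal round the middle and orange at both ends. Origin at its centre; own x is its axis, lying across its lane. Starts at the low end of one of the two lanes (either one), resting against a low rubber lip, and rolls freely: let go part-way up it rolls back down.
- capsule_blue: Blue-ended round sample capsule, a cylinder 40 in diameter and 54 long (80 to 170 g, slippery), bare metal round the middle and blue at both ends. Origin at its centre; own x is its axis, lying across its lane. Starts at the low end of one of the two lanes (either one), resting against a low rubber lip, and rolls freely: let go part-way up it rolls back down.
- seat_near (a point): Where a capsule's centre is when it is seated against the stop in the near lane (the reader's own x = -55, y = 76, height 77; the capsule's centre passes the crest at y = 60, height 80).
- seat_far (a point): The same for the far lane (the reader's own x = +55, y = 76, height 77).
- button_near (a joint): Travel of the near lane's push button in m: 0 is up, 0.006 is fully down. A spring needs about 5 N to hold it fully down and brings it back up.
- button_far (a joint): The same for the far lane's push button.
- button_near_top (a point): Centre of the top face of the near lane's button: green, round, 28 in diameter, on the console behind the stop at the reader's own x = -55, y = 155; pressed straight down.
- button_far_top (a point): The same for the far lane's button, at own x = +55, y = 155.
- marker_blue: Bystander: marker pen, white barrel with dark ends, 16 x 138 x 18, lying on the worktop in front of the reader (robot's side). Origin at the centre of its underside; its length is along its own y.
- foam_float: Bystander: blue foam tube float, 50 x 72 x 16, lying on the worktop behind the reader. Origin at the centre of its underside.
- dropper_1: Bystander: small white bottle, 28 diameter x 66 high, standing to the left. Origin at the centre of its underside.
- stock_a: Bystander: white bottle with a yellow cap, 44 diameter x 100 high, standing to the left. Origin at the centre of its underside.
- tape_roll: Bystander: roll of beige tape, 88 diameter x 24 high, lying flat to the right. Origin at the centre of its underside.
Not all that is in view belongs to the job. Of the things that look like the capsule_orange, the middle-sized one is meant.

How it is judged:
On the way, in this order (a step that is already met when the one before it is completed fails the run):
1. The orange capsule lies in the seat at the head of its lane, against the stop ((distance between capsule_orange and seat_near below 0.006 m or distance between capsule_orange and seat_far below 0.006 m) and linear speed of capsule_orange below 0.03 m/s), for 0.2 s.
2. The button of that lane is pressed down while the capsule is seated (((distance between capsule_orange and seat_near below 0.006 m and value of joint button_near above 0.0045 m) or (distance between capsule_orange and seat_far below 0.006 m and value of joint button_far above 0.0045 m))), for 0.05 s.
At the end, for the whole second after the job is handed in: The orange capsule rests with its centre within 6 mm of the seat at the head of its lane, still (under 20 mm/s); the blue capsule is within 15 mm of where it started; both buttons are up again (under 2 mm) ((distance between capsule_orange and seat_near below 0.006 m or distance between capsule_orange and seat_far below 0.006 m) and linear speed of capsule_orange below 0.02 m/s and distance of capsule_blue from where it was at the start of the episode below 0.015 m and value of joint each of button_near, button_far below 0.002 m); the robot touches nothing.
It fails at once if A capsule is lifted off the gutter (centre more than 32 mm above the line of the sloping lane floor; 20 mm is resting) (z of any of capsule_orange, capsule_blue in the frame of gutter above 0.032 m).
It fails at once if The blue capsule is pushed along (more than 30 mm) (distance of capsule_blue from where it was at the start of the episode above 0.03 m).
It fails at once if The other lane's button is pressed (more than 3 mm) ((x of capsule_orange in the frame of reader below 0 m and value of joint button_far above 0.003 m) or (x of capsule_orange in the frame of reader above 0 m and value of joint button_near above 0.003 m)).
It fails at once if A bystander is moved more than 30 mm (distance of any of marker_blue, foam_float, dropper_1, stock_a, tape_roll from where it was at the start of the episode above 0.03 m).
It also fails if it takes over 42 s, if anything falls off the work surface, if the arm or the gripper's body presses on something with over 40 N, if the wrist force passes 120 N, or if a joint passes its speed limit or range.

### The arm

A 7-joint arm with a two-finger parallel gripper is mounted at the origin on a cart in front of the work surface, level with it; the furniture and walls round the work are solid. World frame = base frame: x ahead of the robot, y to its left, z up, the work surface at z = 0. Lengths are in m, angles in rad, forces in N, time in s.
With the tool pointing down it reaches from about 0.35 to 0.9 m from the base axis. Payload 8.1 kg.
Tool frame: the origin (TCP) lies midway between the tips of the shut fingers; the grasp point (between the pads) lies grip_point_offset behind it (grip_point_offset is the distance from the TCP to the grasp point, in m); z points along the fingers, y is the line along which they close (so a half turn about z gives the same grasp; the last joint's range is limited). The gripper opens to 85 mm and grips with 20 to 120 N. Pads are 22 mm wide; open, the fingers measure 114 mm over their backs; the gripper's body (76 mm by 85 mm) begins 54 mm behind the grasp point. The pads swing forward as they close: fully open they stand 13 mm farther back than shut.
Start: joints at [1.211, 0.434, 0.025, 1.573, -0.012, 1.134, -0.075], TCP at [0.159, -0.605, 0.231] pointing down, gripper open.
Joint ranges: [-2.62, 2.62], [-0.44, 2.09], [-1.27, 1.32], [0.08, 2.57], [-1.32, 4.46], [0.12, 2], [-2.74, 2.74]. Speed limits (rad/s): [2.22, 2.22, 3.01, 3.01, 3.14, 3.14, 3.14].

### API

Orientations are given as a rotation vector (axis times angle).
In Python, from cell import read_state, grab_frame, get_calibration, sign_off, outline_of, pinpoint, grip_point_offset gives the robot as it stands.
- The arm moves only by the tool move_arm, never from a script. Its argument "plan" is a list that holds one entry, the list of rows, each a list of 7 numbers: the turn, a rotation vector about the tool's x, y, z in degrees, then the shift along the tool's x, y, z in mm, then the closure, from -1 (fully open) to 1 (shut), so that 0 is half open. In form: [[[ax, ay, az, x, y, z, claw], ...]]. A call has 1 to 5 rows; each row shifts and turns the commanded pose from where the row before left it, along the tool's axes as they then stand; what a row does not reach is not made up. A row lasts 1/10 s, in which the tool goes at most 50 mm and 8.59 degrees, less where a joint would pass 70% of its speed; a pose out of reach is approached as far as the arm can. A call is refused whole if a number of a shift passes 50 or a number of a turn 8.59, either way. A call with a gripper value outside its range is refused whole. The fingers move at their own pace and stop on an object; the grip force is fixed at half the most. Time passes only in rows, so rows that do not move let the fingers close. It gives the time, the measured TCP pose, the force, the opening and the grip force at its end, in the units of the state.
- read_state(): the state, without advancing time (a new reading comes with each control period).
- grab_frame(name): name is "scene" or "side" or "wrist"; returns (picture, depth): 420x560x3 uint8, red, green, blue; 420x560 float32, m along the optical axis (not along the pixel's ray), 0 where there is no reading.
- get_calibration(name): a dict with "fx", "fy", "cx", "cy" (pixels), "cam_to_world" (4x4, takes a point from camera to world coordinates). Camera axes: x right, y down, z forward; pixel columns grow to the right and rows downward; lengths in m; the calibration is good to about 2 mm. A picture is of the moment at which its call begins: read the wrist's pose just before it. get_calibration takes no time and is no camera call; for the wrist camera it gives the pose at the moment of the call.
- sign_off(): hands the job in; it is judged then, once.
Trained networks look in the newest picture that a camera, given by its name, has taken for a name from the list of things; names that differ only in an ending like _2 or _b are one class to them, and where a whole thing is asked for, a point or a joint stands for the part that bears it (a point fixed in the world has none). Each returns a list of dicts, best first, with "score" (0 to 1); they miss things now and then, are a little off and sometimes report something else, mostly with a low value. They report only what shows in the picture. A call takes as long as a camera call. They do not tell look-alikes from the thing itself.
- outline_of(camera, name): "pixels" (420x560 bool, what is visible of it) and "location" ([column, row] in pixels, amid what is visible of it).
- pinpoint(camera, name): "location" ([column, row] in pixels: a listed point, or the origin of a listed thing).
The state is a dict: "t": time; "joints": joint angles; "qd": joint speeds; "joint_torque": joint torques, N m; "ee_pos": TCP position; "ee_rot": TCP orientation; "force": force on the tool from outside, world axes, zero at the start; "wrist_torque": the same for the moment, N m; "gripper_width": finger opening in m; "grasp_force": force on a finger pad.
Only numpy, scipy, OpenCV 4.12 (cv2) and the standard library are available. Lean on these libraries where they do the work, as an engineer would, in place of code of your own. Each camera call takes 0.05 s, during which the arm holds its last target. There are 200 camera calls.

## Working session

There is one attempt and no reset: what is moved stays moved. The work goes in short steps, Python scripts to look and compute and a tool call to move; the robot and the scene stay as the last step left them, time stands still between calls to the robot, and variables do not carry over. Pictures are saved under pics/ and viewed, at most 10 in all, crops included, and the job is handed in when it is done.

Besides the shell and the picture viewer there is one more tool, called after "Emit:" as name(argument=value, ...) on one line, values as JSON. move_arm: Moves the arm, as the interface text tells. Its arguments: {"type":"object","properties":{"plan":{"type":"array","items":{"type":"array","items":{"type":"array","items":{"type":"number"}}}}},"required":["plan"]}

```bash
mkdir -p pics; ls
python3 - <<'E'
from cell import *
import cv2,numpy as np
s=read_state();print({k:np.round(v,3).tolist() for k,v in s.items()}, grip_point_offset)
for c in("scene","side"):
    p,d=grab_frame(c);cv2.imwrite(f"pics/{c}0.png",p[:,:,::-1]);np.save(f"pics/{c}0d.npy",d)
    K=get_calibration(c);T=np.array(K["cam_to_world"]);print(c,K["fx"],K["cx"],K["cy"],T.round(3).tolist())
    for n in["capsule_orange","capsule_blue","button_near_top","button_far_top","seat_near","seat_far","reader","gutter"]:
        for r in pinpoint(c,n)[:3]:
            u,v=r["location"];z=d[int(np.clip(v,0,419)),int(np.clip(u,0,559))]
            w=T@[(u-K["cx"])/K["fx"]*z,(v-K["cy"])/K["fy"]*z,z,1]
            print(n,round(r["score"],2),np.round([u,v]),w[:3].round(3))
E
```

```text
pics
{'t': 0.0, 'joints': [1.211, 0.435, 0.025, 1.574, -0.012, 1.134, -0.075], 'qd': [0.001, -0.001, -0.0, -0.0, -0.001, -0.002, -0.001], 'joint_torque': [-0.001, -67.048, 1.025, -31.622, 0.016, 0.012, 0.0], 'ee_pos': [0.159, -0.604, 0.231], 'ee_rot': [-3.114, -0.402, 0.001], 'force': [0.079, 0.334, -0.052], 'wrist_torque': [0.005, 0.027, 0.001], 'grasp_force': 0.0, 'gripper_width': 0.085} 0.0187
scene 420.9119087446976 277.3513965302478 211.94089421401583 [[0.87, 0.418, -0.261, 0.902], [0.492, -0.736, 0.465, -0.582], [0.002, -0.533, -0.846, 1.265], [0.0, 0.0, 0.0, 1.0]]
capsule_orange 0.95 [186. 264.] [ 0.375 -0.227  0.054]
capsule_orange 0.51 [228. 278.] [ 0.523 -0.211  0.077]
capsule_orange 0.5 [166. 300.] [ 0.377 -0.347  0.023]
capsule_blue 0.73 [240. 230.] [ 0.442 -0.022  0.013]
capsule_blue 0.63 [261. 298.] [ 0.641 -0.212  0.073]
button_far_top 0.42 [277. 207.] [0.536 0.069 0.109]
button_far_top 0.39 [310. 223.] [0.655 0.069 0.107]
seat_near 0.9 [266. 226.] [0.525 0.016 0.055]
seat_far 0.97 [294. 244.] [0.637 0.002 0.055]
reader 0.71 [267. 263.] [ 0.586 -0.083  0.019]
gutter 0.63 [281. 244.] [ 0.591 -0.003  0.018]
side 388.94557290966105 275.95764537212017 210.8935372920121 [[0.98, -0.137, 0.145, 0.404], [-0.198, -0.584, 0.788, -0.765], [-0.023, -0.8, -0.599, 0.708], [0.0, 0.0, 0.0, 1.0]]
capsule_orange 0.9 [286. 292.] [ 0.522 -0.217  0.071]
capsule_orange 0.89 [221. 372.] [ 0.367 -0.341  0.024]
capsule_orange 0.71 [218. 322.] [ 0.371 -0.246  0.051]
capsule_blue 0.58 [330. 293.] [ 0.615 -0.231  0.063]
button_near_top 0.43 [267. 200.] [0.535 0.08  0.107]
button_far_top 0.65 [308. 196.] [0.648 0.076 0.105]
seat_near 0.46 [244. 170.] [0.513 0.422 0.003]
seat_near 0.45 [313. 221.] [0.645 0.011 0.068]
seat_far 0.86 [313. 222.] [0.646 0.01  0.067]
seat_far 0.73 [296. 232.] [0.601 0.016 0.033]
reader 0.88 [294. 267.] [ 0.57  -0.089  0.01 ]
gutter 0.84 [297. 233.] [0.604 0.013 0.033]
```

Run:
```python
import cv2,numpy as np
a=cv2.imread("pics/scene0.png")[150:360,100:400];b=cv2.imread("pics/side0.png")[150:400,150:400]
cv2.imwrite("pics/c1.png",cv2.resize(a,None,fx=2.6,fy=2.6));cv2.imwrite("pics/c2.png",cv2.resize(b,None,fx=2.4,fy=2.4))
```

```text
(no output)
```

View pics/c1.png

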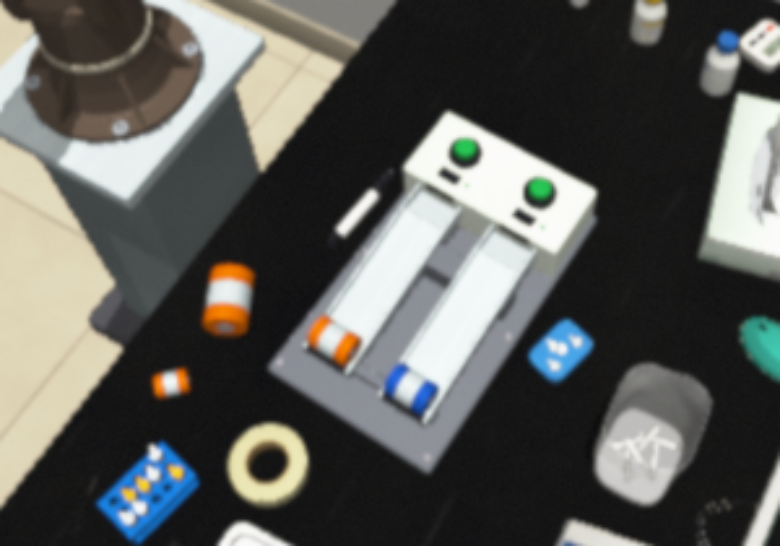

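View pics/c2.png

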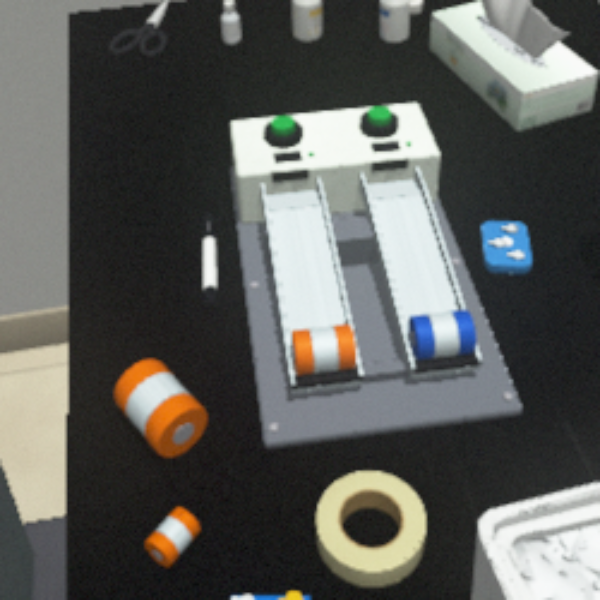

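The three orange-ended things in the scene picture are a large one at (186,264), a small one at (166,300) and a middle-sized one at (228,278). The middle-sized one lies in the near lane, and both crops confirm it. Blue is in the far lane and the near button is at about (278,207). Next I measure the reader pose.

```bash
cat > h.py <<'E'
from cell import *
import cv2,numpy as np
from scipy.optimize import least_squares
def world(c,u,v,z,K=None):
    K=K or get_calibration(c);T=np.array(K["cam_to_world"])
    return (T@np.array([(u-K["cx"])/K["fx"]*z,(v-K["cy"])/K["fy"]*z,z,np.ones_like(z)]))[:3].T
def proj(c,P):
    K=get_calibration(c);T=np.linalg.inv(np.array(K["cam_to_world"]));q=T[:3,:3]@P+T[:3,3]
    return np.array([K["fx"]*q[0]/q[2]+K["cx"],K["fy"]*q[1]/q[2]+K["cy"]])
E
python3 - <<'E'
from h import *
obs=[]
for c in("scene","side"):
    p=cv2.imread(f"pics/{c}0.png");d=np.load(f"pics/{c}0d.npy");h=cv2.cvtColor(p,cv2.COLOR_BGR2HSV)
    for nm,lo,hi in(("g",(50,120,50),(75,255,255)),("o",(5,150,120),(18,255,255)),("b",(105,150,80),(125,255,255))):
        m=cv2.inRange(h,lo,hi)
        n,l,st,ce=cv2.connectedComponentsWithStats(cv2.morphologyEx(m,cv2.MORPH_CLOSE,np.ones((9,9))) if nm!="g" else m)
        for i in range(1,n):
            if st[i,4]<30: continue
            v,u=np.where((l==i)&(d>0));w=world(c,u,v,d[v,u].astype(float))
            print(c,nm,st[i,4],ce[i].round(1),np.median(w,0).round(4),np.percentile(w,95,axis=0).round(3),np.percentile(w,5,axis=0).round(3))
            x=np.median(w,0)
            if .47<x[0]<.7 and -.26<x[1]<.12:
                if nm=="g": obs.append((c,(-.055 if x[0]<.595 else .055,.155),None,ce[i]))
                elif w[:,2].max()>.06: obs.append((c,(-.055 if nm=="o" else .055,-.13),.056,ce[i]))
print(len(obs))
def f(x):
    r=[]
    R=np.array([[np.cos(x[2]),-np.sin(x[2])],[np.sin(x[2]),np.cos(x[2])]])
    for c,xy,z,uv in obs:
        r+=list(proj(c,np.r_[R@xy+x[:2],x[3] if z is None else z])-uv)
    return r
s=least_squares(f,[.58,-.09,0,.1]);print(s.x,np.round(s.fun,1))
E
```

```text
scene g 61 [278.3 207.3] [0.5391 0.0718 0.1067] [0.549 0.085 0.111] [0.526 0.063 0.097]
scene g 62 [307.1 222.6] [0.6478 0.0657 0.1068] [0.659 0.076 0.112] [0.636 0.058 0.097]
scene o 92 [188.7 254.4] [ 0.3591 -0.1946  0.0516] [ 0.38  -0.181  0.057] [ 0.336 -0.208  0.034]
scene o 166 [186.3 272. ] [ 0.3858 -0.2464  0.0436] [ 0.405 -0.23   0.056] [ 0.364 -0.259  0.013]
scene o 180 [227.5 280.5] [ 0.524  -0.2154  0.0711] [ 0.547 -0.2    0.077] [ 0.497 -0.227  0.057]
scene o 109 [165.3 297. ] [ 0.3714 -0.3415  0.0262] [ 0.387 -0.326  0.032] [ 0.353 -0.355  0.007]
scene b 51 [379.4 165.1] [0.7597 0.4022 0.1013] [0.77  0.46  0.105] [0.748 0.394 0.042]
scene b 163 [257.2 299.3] [ 0.6332 -0.2218  0.072 ] [ 0.656 -0.208  0.077] [ 0.607 -0.233  0.06 ]
scene b 848 [156.5 339.3] [ 0.4336 -0.4585  0.0305] [ 0.459 -0.414  0.05 ] [ 0.393 -0.499  0.001]
scene b 975 [313.3 388.8] [ 0.8882 -0.356   0.0724] [ 0.916 -0.289  0.089] [ 0.871 -0.438  0.062]
side g 62 [307.7 197.8] [0.645  0.0629 0.1069] [0.655 0.077 0.11 ] [0.634 0.056 0.099]
side g 64 [267.5 201.8] [0.5353 0.0716 0.1068] [0.547 0.084 0.10
[... 536 characters left out ...]
57  0.3974 0.0979] [0.769 0.408 0.103] [0.748 0.393 0.089]
side b 1363 [474.6 307.7] [ 0.883  -0.3301  0.0699] [ 0.913 -0.288  0.087] [ 0.865 -0.406  0.06 ]
side b 100 [343.8 287.8] [ 0.6473 -0.2291  0.0687] [ 0.653 -0.212  0.075] [ 0.642 -0.236  0.049]
side b 124 [325.9 290. ] [ 0.6078 -0.227   0.0681] [ 0.615 -0.21   0.075] [ 0.601 -0.234  0.051]
side b 957 [531.3 352.5] [ 0.9127 -0.4591  0.0839] [ 0.938 -0.435  0.098] [ 0.886 -0.476  0.069]
side b 674 [262.  409.8] [ 0.4304 -0.4329  0.0303] [ 0.459 -0.413  0.049] [ 0.404 -0.45   0.027]
10
[ 0.5826959  -0.08407431 -0.05752434  0.10388657] [-0.3 -0.3 -0.3  0.   0.4  0.2  0.2  0.1  0.4  0.1  0.3  0.1 -8.8  1.2
  9.2 -0.9 -9.5  1.   8.5 -1.2]
```

Reader origin is about (0.583, -0.084) with a yaw of -3.3°, and the orange capsule is in the near lane. I turn the tool so its x points uphill and its y points across the lanes.

Emit:
move_arm(plan=[[[0,0,-8,0,0,0,0.6],[0,0,-8,0,0,0,0.6],[0,0,-8,0,0,0,0.6],[0,0,-8,0,0,0,0.6],[0,0,-8,0,0,0,0.6]]])

```text
t: 1.4
ee_pos: [0.1587, -0.6045, 0.2313]
ee_rot: [2.786, 1.451, -0.0]
force: [0.5, 0.2, -0.1]
gripper_width: 0.0172
grasp_force: 0.0
```

Emit:
move_arm(plan=[[[0,0,-8,0,0,0,0.6],[0,0,-8,0,0,0,0.6],[0,0,-8,0,0,0,0.6],[0,0,-8,0,0,0,0.6],[0,0,0,0,0,0,0.6]]])

```text
t: 1.9
ee_pos: [0.1585, -0.6046, 0.2313]
ee_rot: [2.282, 2.159, 0.0]
force: [0.6, -0.5, -0.2]
gripper_width: 0.017
grasp_force: 0.0
```

```bash
cat >> h.py <<'E'
from scipy.spatial.transform import Rotation as Ro
def rd(P):
    P=np.array(P);a=-.0575;q=P[:2]-[.5827,-.0841]
    return np.r_[np.cos(a)*q[0]+np.sin(a)*q[1],-np.sin(a)*q[0]+np.cos(a)*q[1],P[2]]
def toworld(r):
    a=-.0575;return np.r_[.5827+np.cos(a)*r[0]-np.sin(a)*r[1],-.0841+np.sin(a)*r[0]+np.cos(a)*r[1],r[2]]
def st(target=None):
    s=read_state();R=Ro.from_rotvec(s["ee_rot"]).as_matrix()
    print("t",s["t"],"reader",(1e3*rd(s["ee_pos"])).round(1),"w",round(s["gripper_width"],4),"F",np.round(s["force"],1),"\nxdir deg",np.degrees(np.arctan2(R[1,0],R[0,0])).round(2),"z",R[:,2].round(3))
    if target is not None: print("shift mm",(1e3*R.T@(toworld(np.array(target)/1e3)-s["ee_pos"])).round(1))
E
python3 -c "
from h import *
st([-55,-190,130])"
```

```text
t 1.9 reader [-393.6 -544.   231.3] w 0.017 F [ 0.6 -0.5 -0.2] 
xdir deg 86.82 z [ 0.  0. -1.]
shift mm [353.3 339.3 101.3]
```

Emit:
move_arm(plan=[[[0,0,0,34,34,5,0.6],[0,0,0,34,34,5,0.6],[0,0,0,34,34,5,0.6],[0,0,0,34,34,5,0.6],[0,0,0,34,34,5,0.6]]])

```text
t: 2.4
ee_pos: [0.3394, -0.4433, 0.2064]
ee_rot: [2.289, 2.15, -0.0]
force: [0.6, -1.5, -0.2]
gripper_width: 0.0173
grasp_force: 0.0
```

Emit:
move_arm(plan=[[[0,0,0,34,34,10,0.6],[0,0,0,34,34,10,0.6],[0,0,0,34,34,10,0.6],[0,0,0,34,34,10,0.6],[0,0,0,0,0,0,0.6]]])

```text
t: 2.9
ee_pos: [0.487, -0.3091, 0.1655]
ee_rot: [-2.277, -2.162, -0.007]
force: [-0.3, 0.9, 0.2]
gripper_width: 0.017
grasp_force: 0.0
```

```bash
python3 -c "
from h import *
st([-55,-190,130])
p,d=grab_frame('side');cv2.imwrite('pics/s1.png',cv2.resize(p[150:400,150:400,::-1],None,fx=2.4,fy=2.4))"
```

```text
t 2.9 reader [ -82.6 -230.2  165.5] w 0.017 F [-0.3  0.9  0.2] 
xdir deg 87.05 z [ 0.002  0.004 -1.   ]
shift mm [39.9 27.8 35.7]
```

View pics/s1.png

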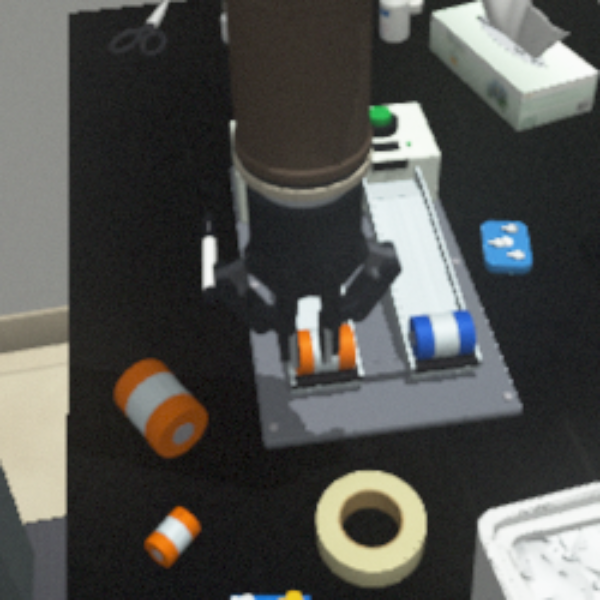

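The view shows the gripper just short of the orange capsule, which is undisturbed at about (325,350). I move into the near lane line and descend behind it.

Emit:
move_arm(plan=[[[0,0,0,20,14,0,0.6],[0,0,0,18,14,20,0.6],[0,0,0,0,0,30,0.6],[0,0,0,0,0,30,0.6],[0,0,0,0,0,0,0.6]]])

```text
t: 3.45
ee_pos: [0.5086, -0.2806, 0.083]
ee_rot: [-2.285, -2.148, 0.005]
force: [-0.4, -0.2, -0.3]
gripper_width: 0.0167
grasp_force: 0.0
```

```bash
python3 -c "
from h import *
st([-55,-180,46])
p,d=grab_frame('side');cv2.imwrite('pics/s2.png',cv2.resize(p[150:400,150:400,::-1],None,fx=2.4,fy=2.4))"
```

```text
t 3.45 reader [ -62.7 -200.4   83. ] w 0.0167 F [-0.4 -0.2 -0.3] 
xdir deg 86.47 z [-0.006  0.002 -1.   ]
shift mm [20.4  7.8 37. ]
```

View pics/s2.png

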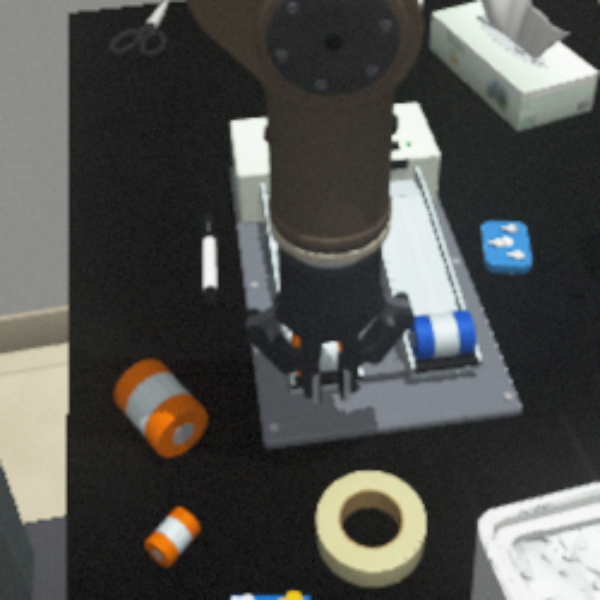

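The fingers are behind the capsule, at about (333,380). I descend the rest of the way and close the gap.

Emit:
move_arm(plan=[[[0,0,0,0,8,15,0.6],[0,0,0,5,0,15,0.6],[0,0,0,5,0,7,0.6],[0,0,0,5,0,0,0.6],[0,0,0,0,0,0,0.6]]])

```text
t: 4.0
ee_pos: [0.5215, -0.2649, 0.05]
ee_rot: [2.283, 2.157, 0.001]
force: [-0.1, -0.7, 0.1]
gripper_width: 0.0168
grasp_force: 0.0
```

```bash
python3 -c "
from h import *
st([-55,-160,47])"
```

```text
t 4.0 reader [ -50.7 -184.    50. ] w 0.0168 F [-0.1 -0.7  0.1] 
xdir deg 86.76 z [ 0.001  0.    -1.   ]
shift mm [24.  -4.2  3. ]
```

Emit:
move_arm(plan=[[[0,0,0,8,-4,3,0.6],[0,0,0,8,0,0,0.6],[0,0,0,6,0,0,0.6],[0,0,0,6,0,-0.8,0.6],[0,0,0,6,0,-0.8,0.6]]])

```text
t: 4.5
ee_pos: [0.5189, -0.2311, 0.0482]
ee_rot: [2.284, 2.157, 0.0]
force: [0.1, -0.4, 0.5]
gripper_width: 0.0174
grasp_force: 0.2
```

```bash
python3 -c "
from h import *
st([-55,-145,48])
p,d=grab_frame('side');cv2.imwrite('pics/s3.png',cv2.resize(p[150:400,150:400,::-1],None,fx=2.4,fy=2.4))"
```

```text
t 4.5 reader [ -55.2 -150.5   48.2] w 0.0174 F [ 0.1 -0.4  0.5] 
xdir deg 86.72 z [ 0. -0. -1.]
shift mm [5.5 0.2 0.2]
```

View pics/s3.png

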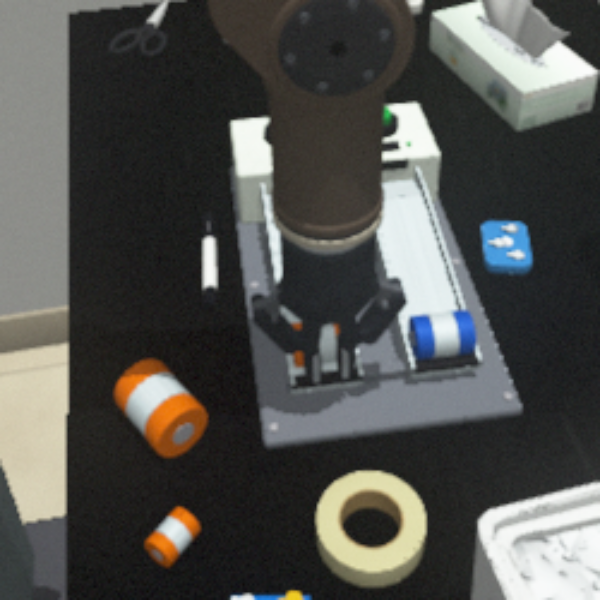

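The fingertips sit above the lip, touching the capsule squarely at about (325,360). I push up the slope.

Emit:
move_arm(plan=[[[0,0,0,7,0,-1,0.6],[0,0,0,8,0,-1.1,0.6],[0,0,0,8,0,-1.1,0.6],[0,0,0,8,0,-1.1,0.6],[0,0,0,8,0,-1.1,0.6]]])

```text
t: 5.05
ee_pos: [0.521, -0.1918, 0.0534]
ee_rot: [2.284, 2.157, 0.0]
force: [0.5, -0.7, 0.4]
gripper_width: 0.0172
grasp_force: 0.2
```

Emit:
move_arm(plan=[[[0,0,0,8,0,-1.1,0.6],[0,0,0,8,0,-1.1,0.6],[0,0,0,8,0,-1.1,0.6],[0,0,0,8,0,-1.1,0.6],[0,0,0,8,0,-1.1,0.6]]])

```text
t: 5.55
ee_pos: [0.5233, -0.1521, 0.0589]
ee_rot: [2.284, 2.157, 0.0]
force: [-0.3, -1.5, 1.0]
gripper_width: 0.0169
grasp_force: 0.2
```

```bash
python3 -c "
from h import *
st([-55,-20,66])
p,d=grab_frame('side');cv2.imwrite('pics/s4.png',cv2.resize(p[150:400,150:400,::-1],None,fx=2.4,fy=2.4))"
```

```text
t 5.55 reader [-55.4 -71.3  58.9] w 0.0169 F [-0.3 -1.5  1. ] 
xdir deg 86.71 z [ 0. -0. -1.]
shift mm [51.3  0.4 -7.1]
```

View pics/s4.png

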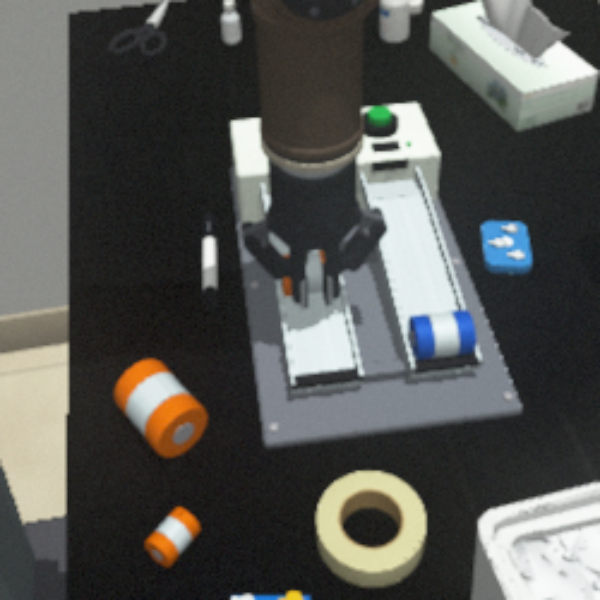

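The capsule is being pushed ahead of the fingers, at about (310,270), and blue has not moved. I continue.

Emit:
move_arm(plan=[[[0,0,0,8,0,-1.1,0.6],[0,0,0,8,0,-1.1,0.6],[0,0,0,8,0,-1.1,0.6],[0,0,0,8,0,-1.1,0.6],[0,0,0,8,0,-1.1,0.6]]])

```text
t: 6.1
ee_pos: [0.5256, -0.1121, 0.0644]
ee_rot: [2.284, 2.157, 0.0]
force: [0.1, -0.8, -0.4]
gripper_width: 0.0173
grasp_force: 0.2
```

Emit:
move_arm(plan=[[[0,0,0,8,0,-1.1,0.6],[0,0,0,8,0,-1.1,0.6],[0,0,0,7,0,-1,0.6],[0,0,0,7,0,-1,0.6],[0,0,0,6,0,-0.8,0.6]]])

```text
t: 6.6
ee_pos: [0.5277, -0.0762, 0.0694]
ee_rot: [2.284, 2.157, 0.0]
force: [0.0, 0.6, -0.2]
gripper_width: 0.017
grasp_force: 0.2
```

Emit:
move_arm(plan=[[[0,0,0,6,0,-0.8,0.6],[0,0,0,6,0,-0.8,0.6],[0,0,0,5,0,-0.7,0.6],[0,0,0,5,0,-0.7,0.6],[0,0,0,4,0,-0.6,0.6]]])

```text
t: 7.1
ee_pos: [0.5292, -0.0505, 0.073]
ee_rot: [2.284, 2.157, 0.0]
force: [0.2, -0.6, -0.4]
gripper_width: 0.017
grasp_force: 0.1
```

```bash
python3 -c "
from h import *
st([-55,38,73])
p,d=grab_frame('side');q,_=grab_frame('scene');cv2.imwrite('pics/s5.png',cv2.resize(np.hstack([p[150:320,210:360,::-1],q[170:340,200:350,::-1]]),None,fx=2.6,fy=2.6))"
```

```text
t 7.1 reader [-55.4  30.5  73. ] w 0.017 F [ 0.2 -0.6 -0.4] 
xdir deg 86.71 z [ 0.  0. -1.]
shift mm [ 7.5  0.4 -0. ]
```

View pics/s5.png

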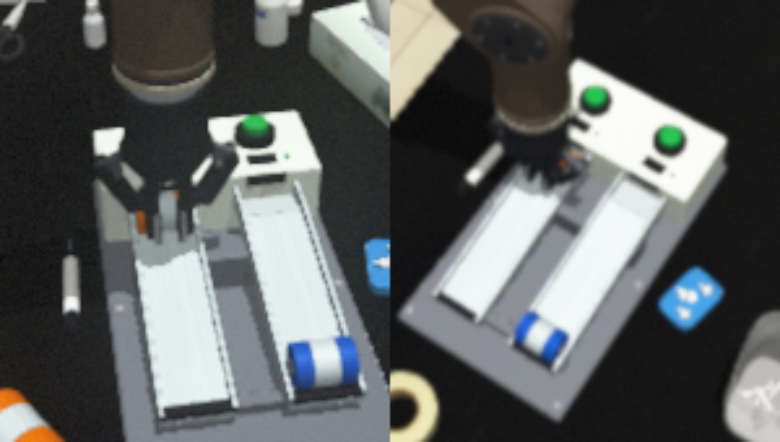

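The capsule is at the crest in front of the fingers. I ease it over.

Emit:
move_arm(plan=[[[0,0,0,3,0,-0.2,0.6],[0,0,0,3,0,0,0.6],[0,0,0,3,0,0,0.6],[0,0,0,2,0,0,0.6],[0,0,0,0,0,0,0.6]]])

```text
t: 7.7
ee_pos: [0.5298, -0.0395, 0.0731]
ee_rot: [-2.284, -2.157, -0.0]
force: [0.1, -0.0, -0.6]
gripper_width: 0.017
grasp_force: 0.0
```

```bash
python3 -c "
from h import *
st([-55,30,73])
p,d=grab_frame('side')
h=cv2.cvtColor(p,cv2.COLOR_RGB2HSV);m=cv2.inRange(h,(5,150,100),(18,255,255));v,u=np.where((m>0)&(d>0));w=world('side',u,v,d[v,u].astype(float));w=np.array([rd(x) for x in w]);w=w[(abs(w[:,0]+.055)<.04)&(w[:,1]>0)];print(len(w),np.median(w,0).round(4),w.max(0).round(3))"
```

```text
t 7.7 reader [-55.4  41.5  73.1] w 0.017 F [ 0.1 -0.  -0.6] 
xdir deg 86.74 z [ 0.  0. -1.]
shift mm [-11.5   0.4   0.1]
22 [-0.0792  0.0605  0.0842] [-0.045  0.065  0.121]
```

Contact force is zero, so the capsule has dropped over the crest. I back off, lift clear and look.

Emit:
move_arm(plan=[[[0,0,0,-6,0,0,0.6],[0,0,0,-8,0,-5,0.6],[0,0,0,-10,0,-25,0.6],[0,0,0,-30,0,-30,1],[0,0,0,-30,0,-10,1]]])

```text
t: 8.25
ee_pos: [0.5262, -0.1251, 0.1462]
ee_rot: [2.281, 2.155, 0.004]
force: [-0.1, -0.3, -0.7]
gripper_width: 0.0001
grasp_force: 0.0
```

```bash
python3 -c "
from h import *
st([-55,155,135])
for c in ('side','scene'):
    p,d=grab_frame(c)
    h=cv2.cvtColor(p,cv2.COLOR_RGB2HSV);m=cv2.inRange(h,(5,150,100),(18,255,255));v,u=np.where((m>0)&(d>0));w=world(c,u,v,d[v,u].astype(float));w=np.array([rd(x) for x in w]);w=w[(abs(w[:,0]+.055)<.04)&(w[:,1]>-.2)];print(c,len(w),np.median(w,0).round(4),w.min(0).round(3),w.max(0).round(3))
    if c=='side': cv2.imwrite('pics/s6.png',cv2.resize(p[150:320,210:360,::-1],None,fx=3.4,fy=3.4))"
```

```text
t 8.25 reader [-54.1 -44.2 146.2] w 0.0001 F [-0.1 -0.3 -0.7] 
xdir deg 86.75 z [ 0.004 -0.001 -1.   ]
shift mm [199.2  -0.8  11.1]
side 68 [-0.0769  0.0617  0.0876] [-0.09  -0.058  0.067] [-0.038  0.081  0.204]
scene 86 [-0.0377  0.0709  0.0954] [-0.081  0.061  0.076] [-0.027  0.092  0.102]
```

View pics/s6.png

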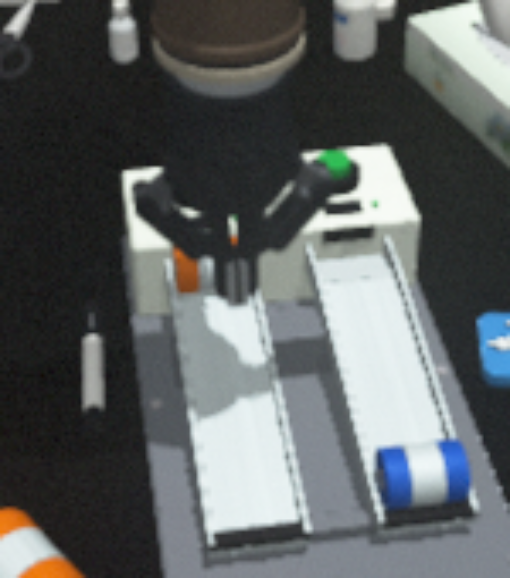

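The capsule is seated at the stop (top about 97 mm, centre y about 76), and blue is unmoved at about (425,473). With the fingers shut, I go over the near button.

Emit:
move_arm(plan=[[[0,0,0,40,-1,0,1],[0,0,0,45,0,0,1],[0,0,0,45,0,0,1],[0,0,0,40,0,0,1],[0,0,0,27,0,0,1]]])

```text
t: 8.85
ee_pos: [0.5349, 0.076, 0.1433]
ee_rot: [-2.281, -2.159, -0.001]
force: [0.4, 0.1, 1.3]
gripper_width: -0.0001
grasp_force: 0.0
```

Emit:
move_arm(plan=[[[0,0,0,0,0,0,1],[0,0,0,0,0,0,1]]])

```text
t: 9.05
ee_pos: [0.535, 0.0729, 0.143]
ee_rot: [-2.283, -2.158, 0.001]
force: [-1.0, -0.4, 0.3]
gripper_width: -0.0004
grasp_force: 0.0
```

```bash
python3 -c "
from h import *
st([-55,155,115])"
```

```text
t 9.05 reader [-56.6 154.  143. ] w -0.0004 F [-1.  -0.4  0.3] 
xdir deg 86.77 z [-0. -0. -1.]
shift mm [ 1.   1.6 28. ]
```

Emit:
move_arm(plan=[[[0,0,0,1,1.6,14,1],[0,0,0,0,0,14,1],[0,0,0,0,0,6,1],[0,0,0,0,0,3,1],[0,0,0,0,0,0,1]]])

```text
t: 9.55
ee_pos: [0.5364, 0.0731, 0.1055]
ee_rot: [-2.285, -2.156, 0.002]
force: [-1.2, -0.4, 2.7]
gripper_width: -0.0001
grasp_force: 1.1
```

Emit:
move_arm(plan=[[[0,0,0,0,0,2,1],[0,0,0,0,0,2,1],[0,0,0,0,0,0,1]]])

```text
t: 9.85
ee_pos: [0.5371, 0.0737, 0.1023]
ee_rot: [2.284, 2.156, 0.0]
force: [-0.4, -1.8, 4.7]
gripper_width: -0.0
grasp_force: 2.1
```

Emit:
move_arm(plan=[[[0,0,0,0,0,1.5,1],[0,0,0,0,0,1.5,1],[0,0,0,0,0,0,1]]])

```text
t: 10.15
ee_pos: [0.5372, 0.0738, 0.1008]
ee_rot: [2.283, 2.156, 0.001]
force: [-6.8, -4.5, 21.2]
gripper_width: -0.0004
grasp_force: 11.2
```

The button has bottomed out: force rose to 21 N, well over the spring's 5 N. I release and retreat upward.

Emit:
move_arm(plan=[[[0,0,0,0,0,0,1],[0,0,0,0,0,-10,1],[0,0,0,0,0,-30,1],[0,0,0,0,0,-40,1],[0,0,0,0,0,-40,1]]])

```text
t: 10.65
ee_pos: [0.5366, 0.0744, 0.2202]
ee_rot: [-2.283, -2.157, -0.0]
force: [0.6, -0.6, -0.7]
gripper_width: 0.0
grasp_force: 0.0
```

Emit:
move_arm(plan=[[[0,0,0,0,-20,-30,1],[0,0,0,0,-30,0,1],[0,0,0,0,-30,0,1],[0,0,0,0,0,0,1],[0,0,0,0,0,0,1]]])

```text
t: 11.15
ee_pos: [0.4572, 0.0787, 0.2495]
ee_rot: [2.283, 2.157, 0.002]
force: [1.3, 0.0, -0.6]
gripper_width: -0.0001
grasp_force: 0.0
```

```bash
python3 -c "
from h import *
st()
for c in ('side','scene'):
    p,d=grab_frame(c)
    h=cv2.cvtColor(p,cv2.COLOR_RGB2HSV)
    for nm,lo,hi in(('o',(5,150,100),(18,255,255)),('g',(50,120,50),(75,255,255))):
        m=cv2.inRange(h,lo,hi);v,u=np.where((m>0)&(d>0));w=world(c,u,v,d[v,u].astype(float));w=np.array([rd(x) for x in w]);w=w[(abs(w[:,0]+.055)<.04)&(w[:,1]>-.2)];print(c,nm,len(w),np.median(w,0).round(4),w.max(0).round(3)) if len(w) else 0
    if c=='scene': cv2.imwrite('pics/s7.png',cv2.resize(p[170:340,200:350,::-1],None,fx=3.4,fy=3.4))"
```

```text
t 11.15 reader [-134.6  155.3  249.5] w -0.0001 F [ 1.3  0.  -0.6] 
xdir deg 86.74 z [ 0.001 -0.    -1.   ]
side o 151 [-0.0697  0.0632  0.0902] [-0.031  0.084  0.1  ]
side g 63 [-0.0558  0.1527  0.107 ] [-0.031  0.168  0.111]
scene o 87 [-0.0388  0.0715  0.0944] [-0.027  0.092  0.104]
scene g 61 [-0.0528  0.1529  0.1071] [-0.04   0.165  0.113]
```

View pics/s7.png

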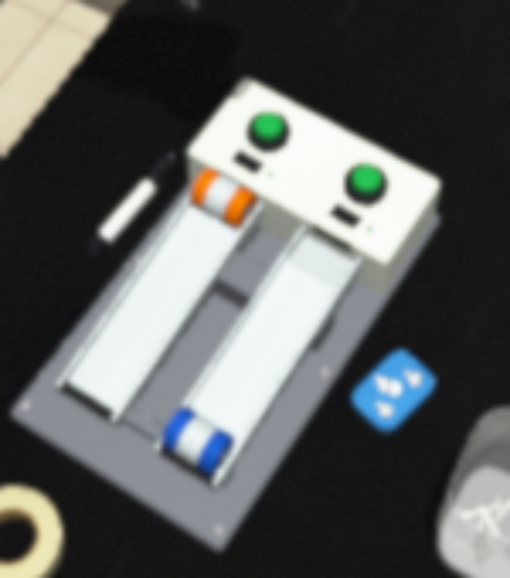

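The orange capsule is seated against the stop at (222,197), blue is at its lip at (197,440), and both buttons are up. I hand the job in.

```bash
python3 -c "
from cell import *
print(sign_off())"
```

```text
the job is handed in; nothing more can be done
None
```

The orange capsule is seated against the stop in the near lane, the near button was pressed fully down and has come back up, the blue capsule was not disturbed, and the job is handed in (no verdict was returned).

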